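# Spring the dust-extractor hatch with the release key

## Task

Take the long flat release key out of the pocket tray and push its blade down through the slot in the top of the dust extractor to press the hidden latch, so that the filter hatch springs fully open. Then stand the key, blade down, in the empty steel cup and let go; the cup must stay upright, and the other tools in the tray and everything else on the bench stay where they are.

Things in the scene. Friction and masses are not known exactly. Their poses are not given: they have to be found in the camera images.
- key: Release key: flat steel bar 160 mm tall, upright in one of the tray's pockets, the tallest tool there. Blade 20 mm wide (x) x 9 mm thick (y) x 100 mm long, up (+z) from the origin at the centre of its foot; above it the head, 34 (x) x 12 (y) mm, z = 100 to 160 mm. About 200 g. Take it by the head, across the 12 mm.
- key_head (a point): Centre of the key's head, 130 mm above its foot; axes as the key's.
- key_tip (a point): Centre of the key's foot (same point as the key's origin).
- tray: Fixed wooden block 130 (x) x 165 (y) x 58 mm tall, origin under its centre, with six pockets 25 (x) x 13 (y) mm, 50 mm deep: two rows 62 mm apart in x, three columns 52 mm apart in y. Five steel tools stand in them, turned like the tray, the key in any place; the pocket at +x, +y is empty.
- short_bar: Other tool in the tray, shaped like the key but only 120 mm tall (head 34 x 12 x 50 mm). Origin at the centre of the foot. Leave in place.
- ball_punch: Other tool in the tray, 138 mm tall, a 26 mm ball on a 12 mm round shaft. Origin at the centre of the foot. Leave in place.
- cone_mandrel: Other tool in the tray, 146 mm tall, a cone of 26 mm narrowing to 12 mm at the top. Origin at the centre of the foot. Leave in place.
- drum_punch: Other tool in the tray, 115 mm tall, a 24 mm drum head. Origin at the centre of the foot. Leave in place.
- extractor: Fixed grey bench dust extractor, a box 120 mm tall and 190 mm wide (y), reaching in its own x from -50 to +175 mm; origin on the bench straight below the slot, which lies in the front deck (x -50 to +55 mm). Behind the deck lies the hatch. Tray and extractor may have either side of the bench.
- slot (a point): Centre of the slot, on the deck's top face, 120 mm above the bench; axes as the extractor's. The slot is 32 mm long (x) and 17 mm wide (y) in a 6 mm sheet.
- latch_tab (a point): Top of the hidden sprung latch tab (40 mm wide), straight below the slot and 40 mm below the deck's top. Pushed down by the key's foot it lets the hatch go when the foot is 44 to 48 mm below the deck's top, at 5 to 9 N; it stops dead about 49 to 53 mm down. It springs back when let go; the hatch stays open.
- hatch (a joint): Angle of the filter hatch, a sheet lid 117 x 190 mm on top of the extractor, hinged at its far (+x) edge. 0 to 0.02 rad closed and latched; once unlatched its spring swings it up by itself in about 1 s to 1.35 rad, its stop, where it stays. It swings up away from the slot.
- cup: Loose empty open steel cup, 84 mm across the mouth, 90 mm tall, wall 4 mm, about 400 g, between the tray and the extractor. Origin at the centre of its underside. The key may lean in it.
- flask: Bystander: tall blue bottle, 66 mm across, 220 mm tall; origin at the centre of its underside.
- tub: Bystander: small white plastic pot, 64 mm across, 45 mm tall, empty, on the robot's side of the steel cup; origin at the centre of its underside.
- spray_can: Bystander: white can 52 mm across, 170 mm tall; origin at the centre of its underside.
- firebrick: Bystander: white block 110 x 70 x 30 mm; origin at the centre of its underside.
- hammer: Bystander: hammer lying at the bench's right side.
- brush: Bystander: brush lying at the bench's left side.
- jar: Bystander: amber jar 70 mm across, 80 mm tall; origin at the centre of its underside.

How it is judged (in metres and radians):
On the way, in this order (a step that is already met when the one before it is completed fails the run):
1. the key is lifted clear out of its pocket (z of key_tip in the frame of tray above 0.07 m), for 0.1 s.
2. the hatch springs up while the key's foot is down in the slot (value of joint hatch above 0.15 rad and z of key_tip in the frame of slot below -0.02 m and horizontal distance between key_tip and slot below 0.02 m), for 0.05 s.
At the end, for the whole second after the job is handed in: The hatch stands open (over 1.2 rad); the key stands blade down in the steel cup, its foot within 30 mm of the cup's underside in height and within 50 mm of the cup's origin, leaning less than 0.8 rad; the cup is upright (within 0.1 rad); both at rest and released (value of joint hatch above 1.2 rad and z of key_tip in the frame of cup between -0.005 and 0.03 m and distance between key_tip and cup below 0.05 m and angle between key's own z axis and vertical below 0.8 rad and angle between cup's own z axis and vertical below 0.1 rad and linear speed of each of key, cup below 0.02 m/s); the robot touches nothing.
It fails at once if another tool in the tray is lifted or shifted by more than 30 mm (distance of any of short_bar, ball_punch, cone_mandrel, drum_punch from where it was at the start of the episode above 0.03 m).
It fails at once if the steel cup is shifted by more than 40 mm (distance of cup from where it was at the start of the episode above 0.04 m).
It fails at once if a bystander is shifted by more than 40 mm (distance of any of flask, tub, spray_can, firebrick, hammer, brush, jar from where it was at the start of the episode above 0.04 m).
It also fails if it takes over 54 s, if anything falls off the work surface, if the arm or the gripper's body presses on something with over 40 N, if the wrist force passes 120 N, or if a joint passes its speed limit or range.

## Robot

A 6-joint arm with a two-finger parallel gripper is mounted at the origin on the work surface. World frame = base frame: x ahead of the robot, y to its left, z up, the work surface at z = 0. Lengths are in m, angles in degrees, forces in N, time in s.
With the tool pointing down it reaches from about 0.4 to 0.825 m from the base axis. Payload 7 kg.
Tool frame: the origin (TCP) lies between the finger pads; the fingertips stand 19 mm ahead of it and the grasp point (between the pads) is the TCP (r.tip_extent is the distance from the TCP to the fingertips, in m); z points along the fingers, y is the direction in which the jaws open and shut (so a half turn about z gives the same grasp; the last joint's range is limited). The gripper opens to 88 mm and grips with 3 to 60 N. Pads are 19 mm wide; open, the fingers measure 130 mm over their backs; the gripper's body (78 mm by 193 mm) begins 47 mm behind the grasp point.
Start: joints at [92.653, 20.546, 0.682, 0, -70.136, -16.507], TCP at [0.162, 0.655, 0.208] pointing down, gripper open.
Joint ranges: [-176.03, 176.03], [-82.01, 121.73], [-58.28, 71.71], [-173.87, 95.51], [-174.79, -0.11], [-173.66, 173.66]. Speed limits (degrees/s): [136.94, 136.94, 172.46, 180, 180, 180].

## Interface

Orientations are given as [roll, pitch, yaw] about the fixed x, y, z axes, in that order (R = Rz(yaw) Ry(pitch) Rx(roll)).
In Python, from plant import r, capture, workorder, spotter gives the robot as it stands.
- The arm moves only by the tool step_arm, never from a script. Its argument "motion" is a list of rows, each a list of 5 numbers: the finger opening in m, from 0 to 0.0876, then the shift along the tool's x, y, z in m, then the turn about the tool's z in rad. In form: [[grip, dx, dy, dz, roll], ...]. A call has 1 to 5 rows; each row is the pose to reach, as a shift and turn from the pose commanded when the call began, along the tool's axes at that moment; what a row does not reach only later rows make up. A row lasts 1/8 s, in which the tool goes at most 62.5 mm and 10.7 degrees, less where a joint would pass 70% of its speed; a pose out of reach is approached as far as the arm can. A call with a gripper value outside its range is refused whole. The fingers move at their own pace and stop on an object; "newtons" is the grip in N (left out, the last holds). Time passes only in rows, so rows that repeat a pose let the fingers close. It gives the time, the measured TCP pose, the force and the opening at its end, in the units of the state.
- r.get_state(): the state, without advancing time (a new reading comes with each control period).
- capture(name): name is "scene" or "top"; returns a dict with "image" (420x560x3 uint8, red, green, blue), "z_map" (420x560 float32, m along the optical axis (not along the pixel's ray), 0 where there is no reading), "fx", "fy", "cx", "cy" (pixels), "pose" (4x4, takes a point from camera to world coordinates). Camera axes: x right, y down, z forward; pixel columns grow to the right and rows downward; lengths in m; the calibration is good to about 2 mm. A picture is of the moment at which its call begins.
- workorder.close_job(): hands the job in, once; it reports no verdict.
Trained networks look in the newest picture that a camera, given by its name, has taken for a name from the list of things; names that differ only in an ending like _2 or _b are one class to them, and where a whole thing is asked for, a point or a joint stands for the part that bears it (a point fixed in the world has none). Each returns a list of dicts, best first, with "p" (0 to 1); they miss things now and then, are a little off and sometimes report something else, mostly with a low value. They report only what shows in the picture. A call takes as long as a camera call.
- spotter.regions_of(camera, label): "mask" (420x560 bool, what is visible of it).
- spotter.tip_of(camera, label): "location" ([x, y, z] in m, in world coordinates, good to about 4 mm: a listed point, or the origin of a listed thing).
The state is a dict: "time_s": time; "joints": joint angles; "qd": joint speeds; "joint_torque": joint torques, N m; "tcp_pos": TCP position; "eef_rot": TCP orientation; "contact_force": force on the tool from outside, world axes, zero at the start; "moment": the same for the moment, N m; "gripper_width": finger opening in m.
Only numpy, scipy, OpenCV 4.12 (cv2) and the standard library are available. Lean on these libraries where they do the work, as an engineer would, in place of code of your own. Each camera call takes 0.05 s, during which the arm holds its last target.

## Working session

There is one attempt and no reset: what is moved stays moved. The work goes in short steps, Python scripts to look and compute and a tool call to move; the robot and the scene stay as the last step left them, time stands still between calls to the robot, and variables do not carry over. Pictures are saved under pics/ and viewed, and the job is handed in when it is done.

Besides the shell and the picture viewer there is one more tool, called after ">>>" by a JSON object that holds its "method" and its "body", one argument or row to a line. step_arm: Moves the arm, as the interface text tells. Its arguments: {"type":"object","properties":{"motion":{"type":"array","items":{"type":"array","items":{"type":"number"}}},"newtons":{"type":"number"}},"required":["motion"]}

```bash
ls; mkdir -p pics; python3 - <<'E'
from plant import r,capture,workorder,spotter
import cv2,numpy as np
print(r.get_state())
for c in("scene","top"):
    d=capture(c); cv2.imwrite(f"pics/{c}0.png",d["image"][:,:,::-1]); np.savez(f"{c}0.npz",**d)
    print(c,d["fx"],d["cx"],d["cy"],d["pose"])
    for l in ["key","key_head","key_tip","tray","short_bar","ball_punch","cone_mandrel","drum_punch","extractor","slot","cup","tub","flask"]:
        print(l,[(np.round(x["location"],3),round(x["p"],2)) for x in spotter.tip_of(c,l)[:3]])
print(r.get_state()["time_s"])
E
```

```text
pics
{'time_s': 0.0, 'joints': array([ 9.26528548e+01,  2.05912619e+01,  6.33347605e-01, -2.10710475e-02,
       -7.01355078e+01, -1.65066048e+01]), 'qd': array([ 0.0305739 , -0.02454469,  0.00566484, -0.03089922,  0.07644315,
       -0.05967193]), 'joint_torque': array([ 8.90422180e-04, -5.82717454e+01,  2.93053311e+01,  6.99704066e+00,
        7.08638050e-03, -1.61672356e-04]), 'tcp_pos': array([0.16152652, 0.65484642, 0.20661844]), 'eef_rot': array([ 1.79904800e+02, -7.55462887e-03, -1.38609197e+01]), 'contact_force': array([ 0.0339545 , -0.92001683, -0.17396914]), 'moment': array([-0.00913971,  0.01901916,  0.01050673]), 'gripper_width': 0.08803086756672471}
scene 439.7189198349253 280.2280682388035 211.5544813008203 [[ 0.84581042  0.35661333 -0.3967766   1.06323819]
 [ 0.53347368 -0.5608472   0.6331321  -0.74306323]
 [ 0.0032523  -0.7471796  -0.66461423  0.90162039]
 [ 0.          0.          0.          1.        ]]
key [(array([ 0.51 , -0.255,  0.121]), 0.67), (array([0.504, 0.231, 0.01 ]), 0.55)]
key_head [(array([0.505, 0.235, 0.14 ]), 0.7), (array([ 0.537,  0.236, -0.001]),
[... 965 characters left out ...]
key_tip []
tray [(array([ 0.535,  0.233, -0.001]), 0.57), (array([ 0.509, -0.257, -0.001]), 0.44)]
short_bar [(array([0.496, 0.283, 0.006]), 0.55)]
ball_punch [(array([0.574, 0.19 , 0.003]), 0.37)]
cone_mandrel [(array([0.511, 0.18 , 0.007]), 0.48), (array([ 0.38 , -0.485, -0.002]), 0.27)]
drum_punch [(array([0.564, 0.239, 0.009]), 0.62), (array([ 0.62 , -0.507,  0.004]), 0.28)]
extractor [(array([ 0.508, -0.258, -0.002]), 0.56)]
slot [(array([ 0.508, -0.253,  0.116]), 0.95), (array([ 0.622, -0.506,  0.004]), 0.42), (array([0.505, 0.23 , 0.008]), 0.37)]
cup [(array([0.517, 0.03 , 0.003]), 0.63)]
tub [(array([ 0.382, -0.023, -0.002]), 0.53)]
flask [(array([ 0.674,  0.015, -0.003]), 0.74)]
1.4
```

View pics/scene0.png

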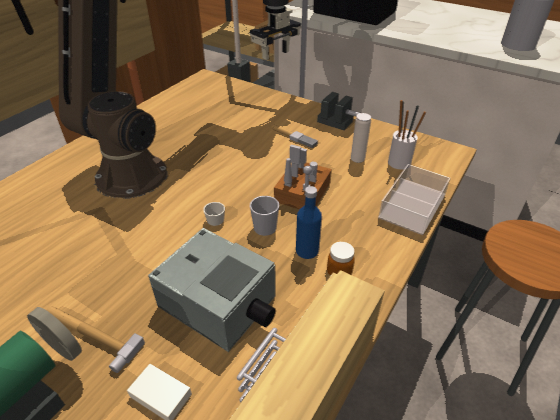

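View pics/top0.png

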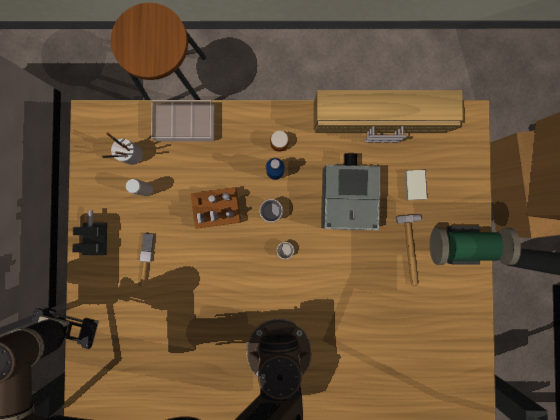

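```bash
cat > h.py <<'E'
import numpy as np,cv2
def pts(d):
    z=d["z_map"];v,u=np.indices(z.shape)
    P=np.stack([(u-d["cx"])/d["fx"]*z,(v-d["cy"])/d["fy"]*z,z],-1)
    T=np.array(d["pose"]);P=P@T[:3,:3].T+T[:3,3];P[z<=0]=np.nan
    return P
E
python3 - <<'E'
from h import *
for c in ("top","scene"):
    d=dict(np.load(c+"0.npz"));P=pts(d)
    x,y,z=P[...,0],P[...,1],P[...,2]
    def show(n,m):
        q=P[m]
        if len(q)<3: print(c,n,len(q));return
        rr=cv2.minAreaRect(q[:,:2].astype(np.float32)*1000)
        print(c,n,len(q),"rect",np.round(rr[0],1),np.round(rr[1],1),round(rr[2],1),"zmed",np.nanmedian(q[:,2]).round(4))
    near=(abs(x-.535)<.13)&(abs(y-.235)<.14)
    show("traytop",near&(abs(z-.058)<.006))
    show("key",near&(z>.151)&(z<.175))
    for a,b in((.505,.18),(.567,.19),(.565,.238),(.496,.283),(.556,.29)):
        show(f"tool{a,b}",(abs(x-a)<.02)&(abs(y-b)<.02)&(z>.08))
    show("extr",(abs(x-.57)<.2)&(abs(y+.25)<.2)&(abs(z-.12)<.008))
    show("cup",(abs(x-.525)<.06)&(abs(y-.03)<.06)&(z>.08)&(z<.1))
    show("tub",(abs(x-.382)<.05)&(abs(y+.022)<.05)&(z>.03)&(z<.06))
E
```

```text
top traytop 1156 rect [535.6 235.4] [130.4 165.1] 7.9 zmed 0.0585
top key 52 rect [530.5 210.4] [75.9 64.8] 12.7 zmed 0.1651
top tool(0.505, 0.18) 38 rect [510.6 176.9] [16.3 21.5] 55.1 zmed 0.1197
top tool(0.567, 0.19) 43 rect [572.1 187.4] [21.3 24.6] 0.5 zmed 0.1417
top tool(0.565, 0.238) 44 rect [565.8 238.3] [21.7 21.8] 44.5 zmed 0.1234
top tool(0.496, 0.283) 56 rect [497.4 282.4] [32.5 13.2] 5.2 zmed 0.1256
top tool(0.556, 0.29) 0
top extr 2253 rect [ 571.3 -254.2] [191.3 225.3] 88.3 zmed 0.1224
top cup 94 rect [524.9  31.1] [78.6 78.6] 45.0 zmed 0.0891
top tub 71 rect [379.5 -21.7] [58.7 58.9] 89.6 zmed 0.0435
scene traytop 786 rect [534.9 236.1] [131.7 176.4] 7.7 zmed 0.0584
scene key 89 rect [513.4 207.5] [33.1 66.6] 20.2 zmed 0.1609
scene tool(0.505, 0.18) 140 rect [513.2 175.6] [21.3 17.5] 32.5 zmed 0.114
scene tool(0.567, 0.19) 103 rect [573.2 183.7] [24.1 18.2] 14.6 zmed 0.1311
scene tool(0.565, 0.238) 90 rect [567.8 238.5] [22.4 23.7] 3.9 zmed 0.1132
scene tool(0.496, 0.283) 85 rect [506.2 282.5] [18.1 15.7] 9.6 zmed 0.1083
scene tool(0.556, 0.29) 0
scene extr 4599 rect [ 570.6 -254.7] [193.9 228.9] 88.5 zmed 0.1212
scene cup 215 rect [524.5  29.8] [79.5 86.6] 32.5 zmed 0.0872
scene tub 187 rect [379.8 -21.4] [61.1 62.3] 53.5 zmed 0.0391
```

The pictures show the tray at about (215,207) in the top view, with the key in its -x, middle pocket. The cup is at (271,210), and the extractor is at (352,197) with its slot at (352,215). The networks and the depth fits agree.

```bash
cat > go.py <<'E'
import sys,numpy as np
from plant import r
s=r.get_state();p=s["tcp_pos"];psi=np.radians(s["eef_rot"][2])
x,y,z,yaw=map(float,sys.argv[1:5])
d=np.array([x,y,z])-p;c,n=np.cos(psi),np.sin(psi)
t=[c*d[0]+n*d[1], n*d[0]-c*d[1], -d[2]]
roll=-((np.radians(yaw)-psi+np.pi)%(2*np.pi)-np.pi)
print("t",round(s["time_s"],2),"pos",p.round(4),"rpy",s["eef_rot"].round(2),"F",s["contact_force"].round(1),"w",round(s["gripper_width"],4),"j",s["joints"].round(1))
print("delta",np.round(t,4),"roll",round(roll,4),"rows",max(np.linalg.norm(t)/.0625,abs(np.degrees(roll))/10.7))
E
python3 go.py 0.5046 0.2314 0.30 7.8
```

```text
t 1.4 pos [0.1616 0.6554 0.2076] rpy [-180.      0.    -13.85] F [-0.2 -0.8  0.1] w 0.0877 j [ 92.7  20.5   0.7  -0.  -70.1 -16.5]
delta [ 0.4345  0.3295 -0.0924] roll -0.3779 rows 8.849762739983872
```

>>> {"method": "step_arm", "body": {
  "motion": [
    [0.06, 0.01, 0.01, -0.05, 0],
    [0.04, 0.05, 0.04, -0.08, -0.05],
    [0.026, 0.09, 0.07, -0.0924, -0.15],
    [0.026, 0.14, 0.106, -0.0924, -0.25],
    [0.026, 0.188, 0.143, -0.0924, -0.35]
  ]
}}

```text
time_s: 2.02
tcp_pos: [0.3109, 0.47, 0.3004]
eef_rot: [-180.0, -0.0, 6.4]
contact_force: [0.1, 0.5, 0.5]
gripper_width: 0.0435
```

```bash
python3 go.py 0.5046 0.2314 0.30 7.8
```

```text
t 2.02 pos [0.3109 0.47   0.3004] rpy [-1.7996e+02 -2.0000e-02  6.4200e+00] F [0.1 0.5 0.5] w 0.0435 j [ 76.4   7.3  -4.9   0.  -77.7  20. ]
delta [0.1659 0.2588 0.0004] roll -0.0241 rows 4.9182383141443236
```

>>> {"method": "step_arm", "body": {
  "motion": [
    [0.026, 0.033, 0.052, 0, -0.012],
    [0.026, 0.066, 0.103, 0, -0.024],
    [0.026, 0.1, 0.155, 0, -0.024],
    [0.026, 0.133, 0.207, 0, -0.024],
    [0.026, 0.1659, 0.2588, 0, -0.024]
  ]
}}

```text
time_s: 2.65
tcp_pos: [0.5038, 0.2304, 0.3003]
eef_rot: [-180.0, -0.0, 7.6]
contact_force: [1.4, 0.8, 0.5]
gripper_width: 0.0259
```

```bash
python3 - <<'E'
from h import *
from plant import capture,spotter
d=capture("scene");cv2.imwrite("pics/s1.png",d["image"][:,:,::-1])
cv2.imwrite("pics/s1c.png",cv2.resize(d["image"][100:240,220:390,::-1],None,fx=4,fy=4))
for l in("key_head","key"): print(l,[(np.round(x["location"],3),round(x["p"],2)) for x in spotter.tip_of("scene",l)[:3]])
E
python3 go.py 0.5046 0.2314 0.145 7.8
```

```text
key_head [(array([0.507, 0.233, 0.138]), 0.61), (array([0.504, 0.226, 0.008]), 0.61)]
key [(array([0.504, 0.227, 0.009]), 0.82), (array([0.608, 0.503, 0.004]), 0.67), (array([0.674, 0.016, 0.003]), 0.61)]
t 2.8 pos [0.5041 0.2296 0.2998] rpy [1.7998e+02 1.0000e-02 7.3100e+00] F [-0.8 -0.   0.1] w 0.0259 j [ 44.7   6.4  -6.    0.  -77.6  52.6]
delta [ 0.0007 -0.0017  0.1548] roll -0.0086 rows 2.477419017020125
```

View pics/s1c.png

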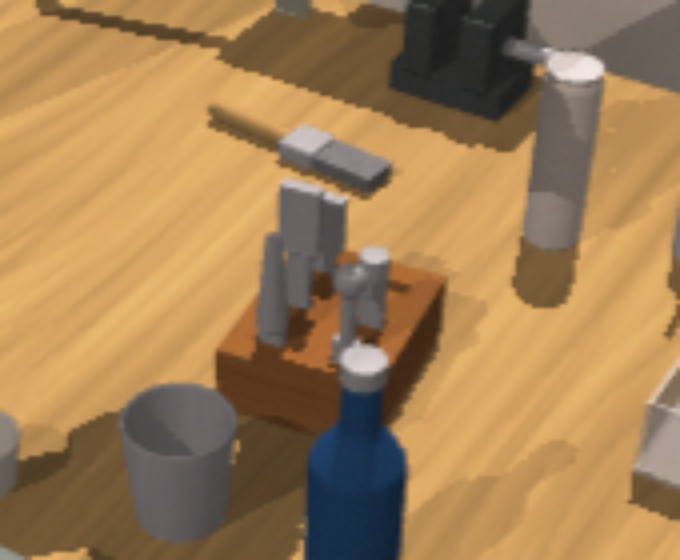

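View pics/s1.png

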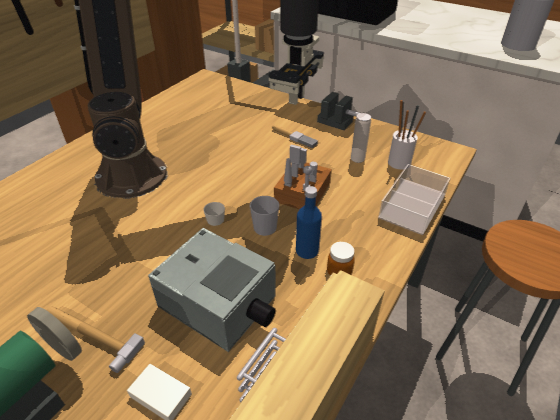

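The gripper shows at about (295,85), but a TCP at (0.504, 0.23, 0.30) should appear nearer the tray. I'll check that before going down.

```bash
python3 - <<'E'
from h import *
from plant import capture,r
for c in("scene","top"):
    d=capture(c);np.savez(c+"1.npz",**d);cv2.imwrite(f"pics/{c}2.png",d["image"][:,:,::-1])
    T=np.linalg.inv(d["pose"]);p=T[:3,:3]@r.get_state()["tcp_pos"]+T[:3,3]
    print(c,"TCP proj",p[0]/p[2]*d["fx"]+d["cx"],p[1]/p[2]*d["fy"]+d["cy"],p[2])
    P=pts(d);D0=np.load(c+"0.npz")
    m=(d["z_map"]>0)&(P[...,2]>.2)&(P[...,2]<.9)&(P[...,0]>.2)&(P[...,0]<.9)&(P[...,1]>-.1)&(P[...,1]<.7)
    v,u=np.nonzero(m&(P[...,2]<.45)); print(len(v)); 
    q=P[m]; 
    for lo in np.arange(.2,.6,.04):
        k=q[(q[:,2]>=lo)&(q[:,2]<lo+.04)]
        if len(k):print(round(lo,2),len(k),k.min(0).round(3),k.max(0).round(3))
print(r.get_state()["tcp_pos"],r.get_state()["joints"])
E
```

```text
scene TCP proj 295.8797986577617 106.38801090954355 1.2387329730760972
1798
0.2 219 [0.662 0.    0.2  ] [0.781 0.594 0.24 ]
0.24 4 [0.71  0.531 0.24 ] [0.713 0.541 0.244]
0.28 1 [0.499 0.249 0.319] [0.499 0.249 0.319]
0.32 169 [0.496 0.196 0.321] [0.52  0.262 0.358]
0.36 258 [0.476 0.137 0.385] [0.555 0.319 0.4  ]
0.4 1054 [0.477 0.128 0.4  ] [0.556 0.331 0.44 ]
0.44 349 [0.471 0.208 0.44 ] [0.545 0.279 0.48 ]
0.48 444 [0.468 0.183 0.48 ] [0.552 0.284 0.52 ]
0.52 635 [0.473 0.181 0.52 ] [0.553 0.25  0.56 ]
0.56 555 [0.474 0.18  0.56 ] [0.553 0.247 0.595]
top TCP proj 205.3212262361933 215.20226612470867 1.4068313394574172
678
0.2 110 [0.661 0.002 0.2  ] [0.783 0.593 0.237]
0.24 6 [0.706 0.533 0.241] [0.713 0.538 0.246]
0.36 13 [0.473 0.18  0.383] [0.543 0.189 0.4  ]
0.4 549 [0.47  0.133 0.4  ] [0.553 0.216 0.436]
0.48 13 [0.463 0.186 0.511] [0.542 0.21  0.519]
0.52 66 [0.461 0.186 0.521] [0.544 0.215 0.559]
0.56 72 [0.462 0.185 0.561] [0.542 0.213 0.599]
[0.50287183 0.23184044 0.29993464] [ 4.50091970e+01  6.36815609e+00 -6.04803467e+00 -1.01181986e-02
 -7.75820785e+01  5.24941714e+01]
```

View pics/top2.png

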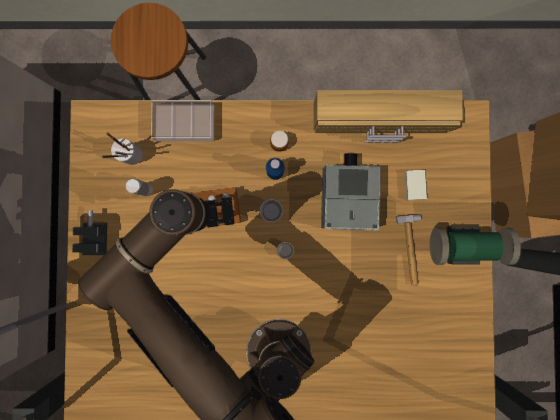

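```bash
python3 - <<'E'
from h import *
from plant import r
print([a for a in dir(r) if a[0]!='_'],r.tip_extent)
d=dict(np.load("scene0.npz"));P=pts(d)
m=(abs(P[...,0]-.162)<.12)&(abs(P[...,1]-.655)<.15)&(P[...,2]>.1)
q=P[m]
for lo in np.arange(.14,.6,.02):
    k=q[(q[:,2]>=lo)&(q[:,2]<lo+.02)]
    if len(k):print(round(lo,2),len(k),k.min(0).round(3),k.max(0).round(3))
d=dict(np.load("scene1.npz"));P=pts(d)
print("now")
m=(abs(P[...,0]-.505)<.12)&(abs(P[...,1]-.23)<.15)&(P[...,2]>.18)
q=P[m]
for lo in np.arange(.18,.5,.02):
    k=q[(q[:,2]>=lo)&(q[:,2]<lo+.02)]
    if len(k):print(round(lo,2),len(k),k.min(0).round(3),k.max(0).round(3))
cv2.imwrite("pics/grip.png",cv2.resize(d["image"][0:200,220:390,::-1],None,fx=3,fy=3))
z=d["z_map"][0:200,220:390]; print(d["z_map"][60:115:4,296].round(2), d["z_map"][60:115:4,280].round(2))
E
```

```text
['Unreachable', 'get_state', 'tip_extent'] 0.019
0.22 38 [0.138 0.594 0.225] [0.186 0.711 0.24 ]
0.24 62 [0.137 0.591 0.24 ] [0.189 0.716 0.26 ]
0.26 73 [0.133 0.587 0.26 ] [0.189 0.717 0.28 ]
0.28 74 [0.106 0.562 0.28 ] [0.221 0.735 0.3  ]
0.3 268 [0.1   0.557 0.3  ] [0.223 0.74  0.32 ]
0.32 369 [0.103 0.552 0.32 ] [0.224 0.758 0.34 ]
0.34 134 [0.133 0.63  0.34 ] [0.197 0.702 0.36 ]
0.36 112 [0.133 0.63  0.36 ] [0.197 0.699 0.38 ]
0.38 120 [0.13  0.618 0.38 ] [0.212 0.709 0.4  ]
0.4 104 [0.125 0.613 0.4  ] [0.207 0.674 0.42 ]
0.42 134 [0.133 0.603 0.42 ] [0.21  0.675 0.44 ]
0.44 2 [0.177 0.606 0.44 ] [0.191 0.615 0.44 ]
now
0.3 1 [0.499 0.249 0.319] [0.499 0.249 0.319]
0.32 96 [0.496 0.199 0.321] [0.52  0.262 0.34 ]
0.34 73 [0.497 0.196 0.34 ] [0.52  0.261 0.358]
0.38 258 [0.476 0.137 0.385] [0.555 0.319 0.4  ]
0.4 450 [0.477 0.13  0.4  ] [0.556 0.324 0.42 ]
0.42 604 [0.477 0.128 0.42 ] [0.556 0.331 0.44 ]
0.44 188 [0.485 0.209 0.44 ] [0.533 0.279 0.46 ]
0.46 161 [0.471 0.208 0.46 ] [0.545 0.277 0.48 ]
0.48 270 [0.468 0.192 0.48 ] [0.545 0.284 0.5  ]
[1.13 1.14 1.14 1.11 1.09 1.08 1.09 1.1  1.1  1.19 1.19 1.2  1.84 1.82] [2.35 2.36 2.39 1.11 1.09 1.1  1.11 1.12 1.95 1.93 1.89 1.86 1.85 1.82]
```

View pics/grip.png

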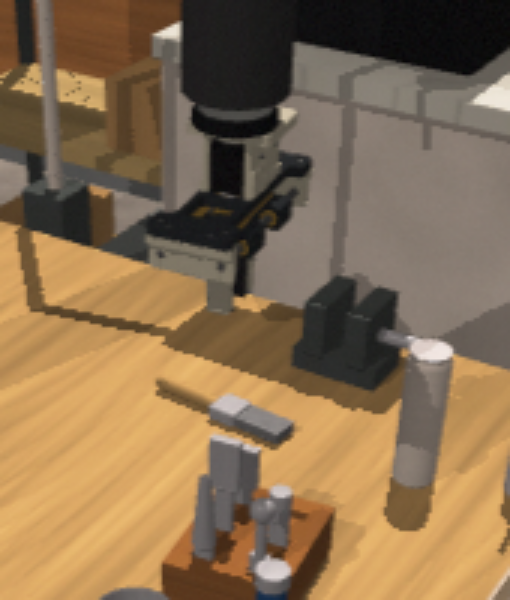

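Both cameras put the gripper about 37 mm higher than the reported z. The fingertips show at 0.319 against an expected 0.281, and the body's underside at 0.385 against 0.347, while x and y agree. I'll go down in stages and check against the key in the picture.

>>> {"method": "step_arm", "body": {
  "motion": [
    [0.026, 0.0008, -0.001, 0.045, -0.006],
    [0.026, 0.0008, -0.001, 0.09, -0.006],
    [0.026, 0.0008, -0.001, 0.13, -0.006],
    [0.026, 0.0008, -0.001, 0.13, -0.006]
  ]
}}

```text
time_s: 3.4
tcp_pos: [0.5011, 0.2332, 0.1675]
eef_rot: [179.8, 0.3, 8.0]
contact_force: [0.3, 0.1, 0.7]
gripper_width: 0.0263
```

```bash
python3 - <<'E'
from h import *
from plant import r,capture
for c in("scene","top"):
    d=capture(c);P=pts(d);np.savez(c+"3.npz",**d)
    if c=="scene":cv2.imwrite("pics/s3.png",cv2.resize(d["image"][80:220,220:380,::-1],None,fx=5,fy=5)[:600])
    m=(abs(P[...,0]-.505)<.12)&(abs(P[...,1]-.23)<.15)&(P[...,2]>.12)
    q=P[m]
    for lo in np.arange(.12,.4,.02):
        k=q[(q[:,2]>=lo)&(q[:,2]<lo+.02)]
        if len(k):print(c,round(lo,2),len(k),k.min(0).round(3),k.max(0).round(3))
E
python3 go.py 0.5046 0.2314 0.11 7.8
```

```text
scene 0.12 172 [0.491 0.167 0.12 ] [0.586 0.29  0.14 ]
scene 0.14 127 [0.489 0.17  0.14 ] [0.585 0.235 0.16 ]
scene 0.16 47 [0.49  0.221 0.161] [0.523 0.239 0.172]
scene 0.18 46 [0.494 0.201 0.186] [0.519 0.265 0.2  ]
scene 0.2 51 [0.493 0.201 0.2  ] [0.518 0.264 0.22 ]
scene 0.24 86 [0.472 0.139 0.252] [0.552 0.325 0.26 ]
scene 0.26 392 [0.476 0.138 0.26 ] [0.554 0.335 0.28 ]
scene 0.28 592 [0.471 0.132 0.28 ] [0.555 0.337 0.3  ]
scene 0.3 157 [0.48 0.21 0.3 ] [0.532 0.29  0.32 ]
scene 0.32 127 [0.481 0.211 0.32 ] [0.53  0.252 0.34 ]
scene 0.34 157 [0.465 0.193 0.34 ] [0.543 0.289 0.36 ]
scene 0.36 143 [0.471 0.191 0.36 ] [0.545 0.254 0.38 ]
scene 0.38 234 [0.471 0.186 0.38 ] [0.549 0.253 0.4  ]
scene 0.4 249 [0.471 0.186 0.4  ] [0.55  0.258 0.42 ]
top 0.12 47 [0.555 0.175 0.12 ] [0.583 0.251 0.14 ]
top 0.14 28 [0.561 0.178 0.141] [0.582 0.199 0.152]
top 0.24 3 [0.501 0.188 0.254] [0.507 0.189 0.259]
top 0.26 101 [0.469 0.167 0.262] [0.546 0.218 0.28 ]
top 0.28 274 [0.469 0.136 0.28 ] [0.554 0.214 0.3  ]
top 0.3 76 [0.476 0.136 0.3  ] [0.553 0.202 0.308]
top 0.38 23 [0.458 0.189 0.383] [0.54  0.225 0.399]
top 0.4 31 [0.459 0.189 0.4  ] [0.545 0.224 0.42 ]
t 3.5 pos [0.5037 0.2344 0.1713] rpy [-1.80e+02 -7.00e-02  8.03e+00] F [0.1 0.2 1.4] w 0.0258 j [ 45.2  10.9 -17.6   0.  -61.4  52.8]
delta [0.0005 0.0031 0.0613] roll 0.0041 rows 0.9828059532013034
```

View pics/s3.png

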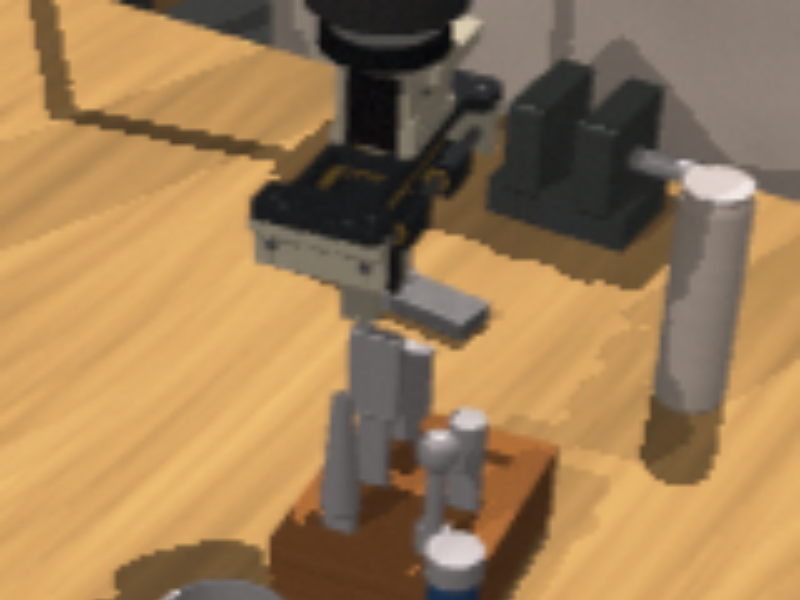

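The same offset shows again: the fingertips are at 0.186 and the key's top at 0.168. I'll go down to a reported z of about 0.109, which is really about 0.145.

>>> {"method": "step_arm", "body": {
  "motion": [
    [0.026, 0.001, 0.002, 0.02, 0],
    [0.026, 0.001, 0.002, 0.04, 0],
    [0.026, 0.001, 0.002, 0.055, 0],
    [0.026, 0.001, 0.002, 0.062, 0],
    [0.026, 0.001, 0.002, 0.062, 0]
  ]
}}

```text
time_s: 4.12
tcp_pos: [0.5049, 0.2316, 0.1083]
eef_rot: [180.0, -0.0, 7.9]
contact_force: [1.0, 0.4, 0.3]
gripper_width: 0.0259
```

```bash
python3 - <<'E'
from h import *
from plant import r,capture
for c in("scene",):
    d=capture(c);P=pts(d)
    if c=="scene":cv2.imwrite("pics/s4.png",cv2.resize(d["image"][80:220,220:380,::-1],None,fx=5,fy=5)[:600])
    m=(abs(P[...,0]-.505)<.12)&(abs(P[...,1]-.23)<.15)&(P[...,2]>.1)
    q=P[m]
    for lo in np.arange(.1,.3,.02):
        k=q[(q[:,2]>=lo)&(q[:,2]<lo+.02)]
        if len(k):print(c,round(lo,2),len(k),k.min(0).round(3),k.max(0).round(3))
E
python3 go.py 0.5046 0.2314 0.11 7.8
```

```text
scene 0.1 160 [0.495 0.169 0.1  ] [0.579 0.286 0.12 ]
scene 0.12 158 [0.499 0.17  0.12 ] [0.585 0.291 0.14 ]
scene 0.14 95 [0.5   0.169 0.14 ] [0.585 0.263 0.16 ]
scene 0.16 6 [0.517 0.226 0.161] [0.522 0.231 0.167]
scene 0.18 67 [0.48  0.137 0.191] [0.554 0.326 0.2  ]
scene 0.2 361 [0.48  0.132 0.2  ] [0.556 0.325 0.22 ]
scene 0.22 562 [0.477 0.13  0.22 ] [0.559 0.331 0.24 ]
scene 0.24 148 [0.485 0.209 0.24 ] [0.535 0.281 0.26 ]
scene 0.26 114 [0.484 0.209 0.26 ] [0.532 0.248 0.28 ]
scene 0.28 128 [0.469 0.194 0.28 ] [0.545 0.287 0.3  ]
t 4.17 pos [0.5051 0.2317 0.1086] rpy [-1.7999e+02 -4.0000e-02  7.9400e+00] F [0.6 0.5 1. ] w 0.0263 j [ 44.8  14.3 -22.2   0.  -53.4  53.1]
delta [-0.0005  0.0002 -0.0014] roll 0.0024 rows 0.024199988061564214
```

View pics/s4.png

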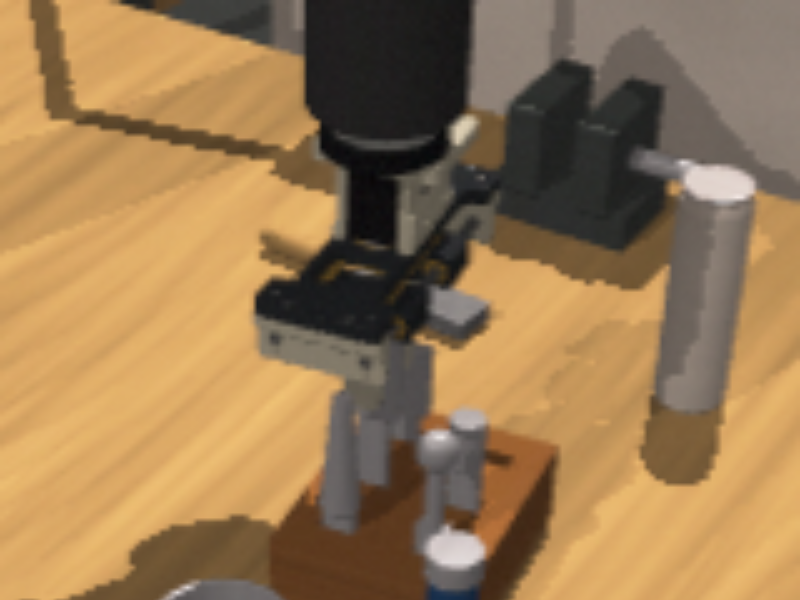

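The fingers straddle the key's head around (370,385) in the crop, and the neighbouring tools are clear. Closing now.

>>> {"method": "step_arm", "body": {
  "motion": [
    [0.018, 0, 0, 0, 0],
    [0.01, 0, 0, 0, 0],
    [0.005, 0, 0, 0, 0],
    [0.005, 0, 0, 0, 0],
    [0.005, 0, 0, 0, 0]
  ],
  "newtons": 50
}}

```text
time_s: 4.8
tcp_pos: [0.505, 0.2316, 0.1084]
eef_rot: [-180.0, -0.0, 7.9]
contact_force: [-1.0, 0.8, 4.6]
gripper_width: 0.0119
```

```bash
python3 go.py 0.5046 0.2314 0.26 7.8
```

```text
t 4.8 pos [0.505  0.2316 0.1084] rpy [-1.7998e+02 -4.0000e-02  7.9300e+00] F [-1.   0.8  4.6] w 0.0119 j [ 44.8  14.3 -22.3   0.  -53.4  53.1]
delta [-4.000e-04  1.000e-04 -1.516e-01] roll 0.0022 rows 2.426116406531792
```

>>> {"method": "step_arm", "body": {
  "motion": [
    [0.005, 0, 0, -0.01, 0],
    [0.005, 0, 0, -0.03, 0],
    [0.005, 0, 0, -0.06, 0],
    [0.005, 0, 0, -0.11, 0],
    [0.005, 0, 0, -0.16, 0]
  ]
}}

```text
time_s: 5.42
tcp_pos: [0.5041, 0.2309, 0.2692]
eef_rot: [180.0, 0.1, 7.9]
contact_force: [1.1, 1.6, -2.6]
gripper_width: 0.0117
```

>>> {"method": "step_arm", "body": {
  "motion": [
    [0.005, 0, 0, 0, 0],
    [0.005, 0, 0, 0, 0]
  ]
}}

```text
time_s: 5.68
tcp_pos: [0.5039, 0.231, 0.2672]
eef_rot: [180.0, 0.1, 7.9]
contact_force: [-0.1, -0.3, -3.7]
gripper_width: 0.0114
```

```bash
python3 - <<'E'
from h import *
from plant import r,capture,spotter
s=r.get_state();print(s["tcp_pos"],s["contact_force"])
for c in("scene","top"):
    d=capture(c);P=pts(d);np.savez(c+"5.npz",**d)
    if c=="scene":cv2.imwrite("pics/s5.png",cv2.resize(d["image"][40:200,220:380,::-1],None,fx=4,fy=4)[:600])
    for l in("key_tip","key_head","key"): print(c,l,[(np.round(x["location"],3),round(x["p"],2)) for x in spotter.tip_of(c,l)[:2]])
    if c=="scene":
      q=P[(abs(P[...,0]-.505)<.03)&(abs(P[...,1]-.23)<.03)&(P[...,2]>.155)]
      for lo in np.arange(.15,.37,.01):
        k=q[(q[:,2]>=lo)&(q[:,2]<lo+.01)]
        if len(k):print(c,round(lo,2),len(k),k.min(0).round(3),k.max(0).round(3))
E
```

```text
[0.50394475 0.2310396  0.26717631] [-0.08424234 -0.33378606 -3.6549386 ]
scene key_tip [(array([0.5  , 0.232, 0.169]), 0.79), (array([0.504, 0.227, 0.167]), 0.65)]
scene key_head [(array([ 0.617, -0.512,  0.002]), 0.72), (array([0.503, 0.236, 0.297]), 0.7)]
scene key [(array([0.502, 0.228, 0.168]), 0.77)]
scene 0.16 4 [0.498 0.228 0.167] [0.513 0.236 0.169]
scene 0.17 20 [0.496 0.223 0.171] [0.515 0.235 0.179]
scene 0.18 20 [0.497 0.224 0.18 ] [0.514 0.234 0.19 ]
scene 0.19 22 [0.495 0.225 0.19 ] [0.513 0.234 0.2  ]
scene 0.2 19 [0.496 0.223 0.2  ] [0.514 0.232 0.209]
scene 0.21 23 [0.494 0.224 0.211] [0.514 0.24  0.22 ]
scene 0.22 24 [0.495 0.223 0.221] [0.515 0.239 0.23 ]
scene 0.23 21 [0.494 0.224 0.23 ] [0.515 0.238 0.24 ]
scene 0.24 26 [0.494 0.224 0.24 ] [0.514 0.236 0.249]
scene 0.25 26 [0.493 0.221 0.25 ] [0.513 0.236 0.26 ]
scene 0.26 25 [0.491 0.224 0.26 ] [0.519 0.236 0.27 ]
scene 0.27 36 [0.487 0.222 0.27 ] [0.522 0.234 0.28 ]
scene 0.28 15 [0.495 0.212 0.281] [0.522 0.233 0.289]
scene 0.29 36 [0.497 0.208 0.29 ] [0.521 0.241 0.3  ]
scene 0.3 44 [0.496 0.205 0.301] [0.521 0.254 0.31 ]
scene 0.31 30 [0.498 0.206 0.31 ] [0.521 0.255 0.319]
scene 0.32 20 [0.51  0.227 0.32 ] [0.521 0.25  0.33 ]
scene 0.33 3 [0.516 0.221 0.331] [0.518 0.224 0.337]
scene 0.36 6 [0.483 0.235 0.367] [0.534 0.251 0.37 ]
top key_tip []
top key_head []
top key []
```

View pics/s5.png

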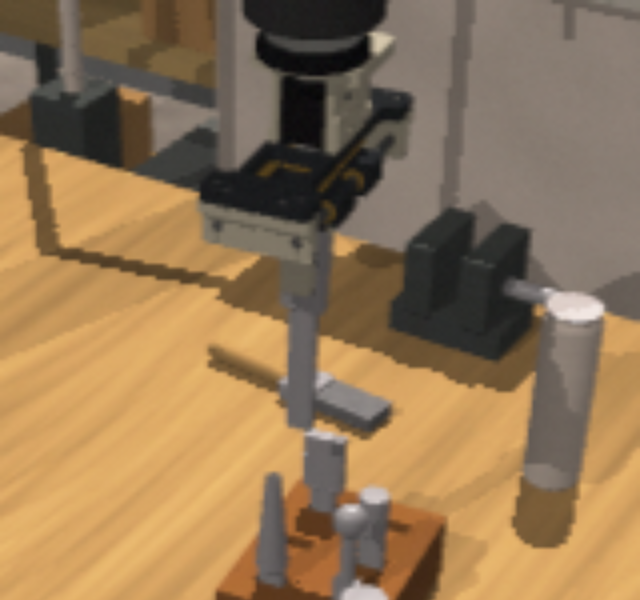

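The key is held square. Its foot is at z 0.167, so foot = reported z - 0.100. Next I'll refine the slot.

```bash
python3 go.py 0.508 -0.253 0.267 -1.7; python3 - <<'E'
from h import *
for c in("scene","top"):
    d=dict(np.load(c+"0.npz"));T=d["pose"];v,u=np.indices(d["z_map"].shape)
    R=np.stack([(u-d["cx"])/d["fx"],(v-d["cy"])/d["fy"],np.ones(u.shape)],-1)@T[:3,:3].T
    o=T[:3,3]; t=(.1205-o[2])/R[...,2]; X=o+R*t[...,None]
    g=d["image"].mean(2)
    m=(abs(X[...,0]-.508)<.035)&(abs(X[...,1]+.2535)<.03)
    print(c,np.percentile(g[m],[2,20,50,90]).round())
    med=np.median(g[m]);w=np.clip(med-12-g,0,None)*m
    w[~((abs(X[...,0]-.508)<.025)&(abs(X[...,1]+.2535)<.018))]=0
    C=(X*w[...,None]).sum((0,1))/w.sum();print(C.round(4))
    k=w>0; rr=cv2.minAreaRect(X[k][:,:2].astype(np.float32)*1000);print(rr,k.sum())
    uu=u[m];vv=v[m]
    cv2.imwrite(f"pics/slot_{c}.png",cv2.resize(d["image"][vv.min():vv.max(),uu.min():uu.max(),::-1],None,fx=12,fy=12,interpolation=cv2.INTER_NEAREST))
E
```

```text
t 6.08 pos [0.5046 0.2313 0.2674] rpy [1.7996e+02 5.0000e-02 7.9200e+00] F [-0.2  0.5 -1.9] w 0.0112 j [ 44.8   7.3  -9.1   0.  -73.6  53.1]
delta [-6.340e-02  4.801e-01  4.000e-04] roll 0.1679 rows 7.748341112858219
scene [ 55. 143. 147. 151.]
[ 0.5079 -0.254   0.1205]
((508.0364990234375, -253.58938598632812), (32.88294219970703, 18.733535766601562), 1.0395437479019165) 85
top [ 58.  98. 100. 103.]
[ 0.5075 -0.2518  0.1205]
((508.54266357421875, -253.2244110107422), (17.509201049804688, 31.59564781188965), 89.62847137451172) 42
```

View pics/slot_scene.png

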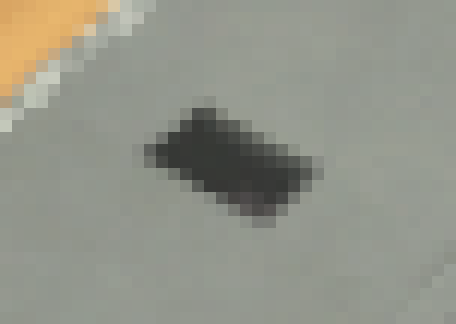

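View pics/slot_top.png

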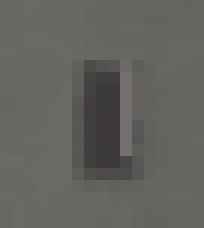

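Both cameras put the slot at (0.508, -0.2535), with a yaw of about -1.5°. Moving over it.

>>> {"method": "step_arm", "body": {
  "motion": [
    [0.005, -0.005, 0.035, 0, 0.02],
    [0.005, -0.012, 0.09, 0, 0.04],
    [0.005, -0.02, 0.15, 0, 0.06],
    [0.005, -0.027, 0.2, 0, 0.08],
    [0.005, -0.034, 0.26, 0, 0.1]
  ]
}}

```text
time_s: 6.7
tcp_pos: [0.5067, -0.0322, 0.2681]
eef_rot: [-180.0, -0.0, 2.2]
contact_force: [2.7, 0.4, -2.3]
gripper_width: 0.0119
```

```bash
python3 go.py 0.508 -0.2535 0.267 -1.5
```

```text
t 6.7 pos [ 0.5067 -0.0322  0.2681] rpy [-1.7999e+02 -3.0000e-02  2.2100e+00] F [ 2.7  0.4 -2.3] w 0.0119 j [ 18.6   2.5 -14.4   0.  -73.1  73.6]
delta [-0.0072  0.2211  0.0011] roll 0.0647 rows 3.5402612622879746
```

>>> {"method": "step_arm", "body": {
  "motion": [
    [0.005, -0.0016, 0.055, 0, 0.016],
    [0.005, -0.0035, 0.11, 0, 0.032],
    [0.005, -0.0055, 0.165, 0, 0.048],
    [0.005, -0.0065, 0.205, 0, 0.06],
    [0.005, -0.0072, 0.2211, 0, 0.0647]
  ]
}}

```text
time_s: 7.32
tcp_pos: [0.5077, -0.2541, 0.2674]
eef_rot: [180.0, 0.1, -1.7]
contact_force: [-0.4, 0.4, -2.5]
gripper_width: 0.0118
```

>>> {"method": "step_arm", "body": {
  "motion": [
    [0.005, 0, 0, 0, 0],
    [0.005, 0, 0, 0, 0]
  ]
}}

```text
time_s: 7.58
tcp_pos: [0.5082, -0.2513, 0.2679]
eef_rot: [-180.0, 0.0, -1.5]
contact_force: [-0.2, 0.7, -2.6]
gripper_width: 0.0118
```

```bash
cat > look.py <<'E'
import sys
from h import *
from plant import r,capture,spotter
n=sys.argv[1]
d=capture("scene");P=pts(d)
cv2.imwrite(f"pics/{n}.png",cv2.resize(d["image"][150:310,130:290,::-1],None,fx=3.75,fy=3.75))
for l in("key_tip","key"): print(l,[(np.round(x["location"],3),round(x["p"],2)) for x in spotter.tip_of("scene",l)[:2]])
q=P[(abs(P[...,0]-.508)<.035)&(abs(P[...,1]+.2535)<.03)&(P[...,2]>.126)]
for lo in np.arange(.12,.30,.02):
    k=q[(q[:,2]>=lo)&(q[:,2]<lo+.02)]
    if len(k):print(round(lo,2),len(k),k.min(0).round(3),k.max(0).round(3))
E
python3 look.py s6;python3 go.py 0.508 -0.2535 0.235 -1.5
```

```text
key_tip [(array([ 0.506, -0.246,  0.17 ]), 0.64)]
key [(array([ 0.508, -0.251,  0.171]), 0.98), (array([ 0.376, -0.494,  0.002]), 0.74)]
0.16 36 [ 0.496 -0.256  0.167] [ 0.519 -0.246  0.18 ]
0.18 53 [ 0.495 -0.256  0.181] [ 0.519 -0.247  0.199]
0.2 60 [ 0.496 -0.256  0.2  ] [ 0.519 -0.246  0.22 ]
0.22 60 [ 0.497 -0.256  0.22 ] [ 0.519 -0.245  0.239]
0.24 62 [ 0.497 -0.256  0.24 ] [ 0.519 -0.247  0.26 ]
0.26 56 [ 0.496 -0.258  0.26 ] [ 0.525 -0.246  0.278]
0.28 108 [ 0.496 -0.273  0.28 ] [ 0.526 -0.229  0.3  ]
t 7.72 pos [ 0.5084 -0.2511  0.2682] rpy [-1.80e+02 -2.00e-02 -1.43e+00] F [-0.4 -0.1 -2.2] w 0.0117 j [ -6.5   8.4  -7.7  -0.  -73.9  95.1]
delta [-0.0003  0.0024  0.0332] roll 0.0012 rows 0.5325557150045607
```

View pics/s6.png

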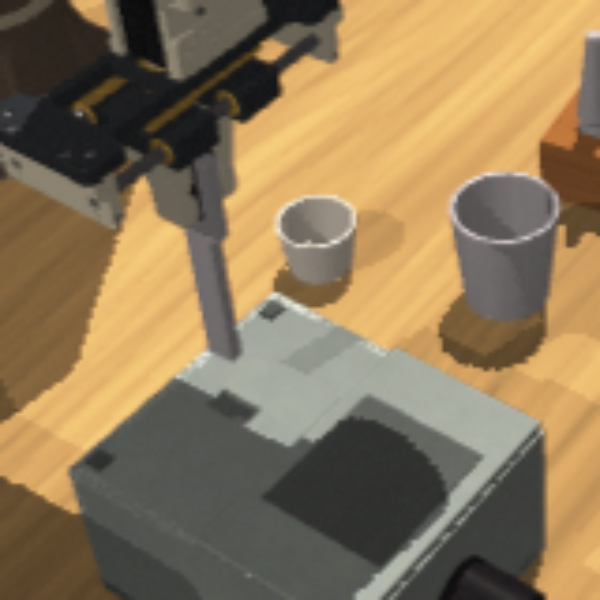

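The blade is at (0.5075, -0.2515), so it needs about 2 mm in -y. I'll lower it to just above the deck.

>>> {"method": "step_arm", "body": {
  "motion": [
    [0.005, 0.0005, 0.0022, 0.01, 0],
    [0.005, 0.0005, 0.0022, 0.025, 0],
    [0.005, 0.0005, 0.0022, 0.037, 0],
    [0.005, 0.0005, 0.0022, 0.04, 0],
    [0.005, 0.0005, 0.0022, 0.04, 0]
  ]
}}

```text
time_s: 8.35
tcp_pos: [0.5085, -0.2544, 0.2277]
eef_rot: [180.0, 0.0, -1.5]
contact_force: [-0.3, 0.7, -2.2]
gripper_width: 0.0119
```

```bash
python3 look.py s7;python3 go.py 0.508 -0.2535 0.20 -1.5
```

```text
key_tip [(array([ 0.507, -0.254,  0.131]), 0.95)]
key [(array([ 0.506, -0.257,  0.128]), 0.59)]
0.12 33 [ 0.498 -0.26   0.128] [ 0.519 -0.248  0.14 ]
0.14 49 [ 0.496 -0.259  0.141] [ 0.519 -0.249  0.16 ]
0.16 53 [ 0.497 -0.258  0.16 ] [ 0.519 -0.249  0.179]
0.18 57 [ 0.497 -0.259  0.181] [ 0.519 -0.248  0.2  ]
0.2 56 [ 0.497 -0.259  0.2  ] [ 0.519 -0.249  0.22 ]
0.22 51 [ 0.5  -0.26  0.22] [ 0.526 -0.249  0.24 ]
0.24 95 [ 0.497 -0.277  0.24 ] [ 0.526 -0.232  0.26 ]
0.26 146 [ 0.496 -0.279  0.26 ] [ 0.526 -0.231  0.28 ]
0.28 100 [ 0.502 -0.282  0.28 ] [ 0.526 -0.229  0.299]
t 8.5 pos [ 0.5089 -0.2544  0.2284] rpy [ 1.7999e+02 -5.0000e-02 -1.5200e+00] F [-0.3  0.  -2.6] w 0.0119 j [ -6.9   9.8 -11.2   0.  -69.   95.3]
delta [-0.0009 -0.0009  0.0284] roll -0.0003 rows 0.45540990138324033
```

View pics/s7.png

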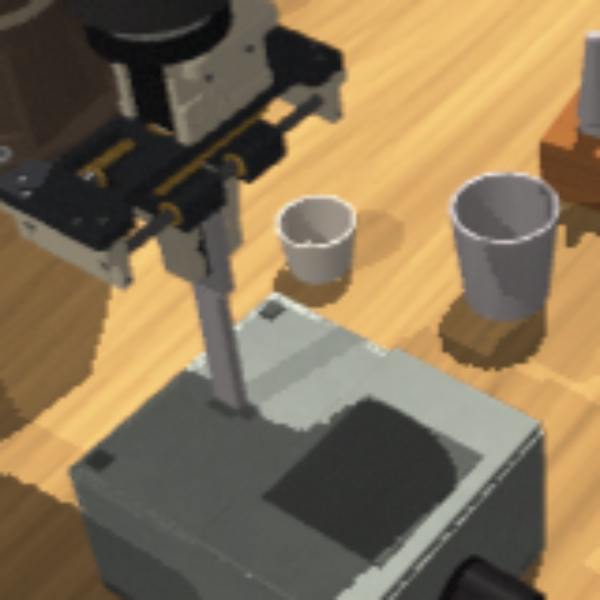

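The blade stands over the slot at about (238,405) in the crop. I'll ease it in.

>>> {"method": "step_arm", "body": {
  "motion": [
    [0.005, -0.0003, -0.0008, 0.004, 0],
    [0.005, -0.0003, -0.0008, 0.008, 0],
    [0.005, -0.0003, -0.0008, 0.012, 0],
    [0.005, -0.0003, -0.0008, 0.016, 0],
    [0.005, -0.0003, -0.0008, 0.018, 0]
  ]
}}

```text
time_s: 9.12
tcp_pos: [0.5082, -0.2534, 0.2096]
eef_rot: [-180.0, 0.0, -1.5]
contact_force: [0.4, 0.3, -2.3]
gripper_width: 0.0118
```

```bash
python3 look.py s8;python3 go.py 0.508 -0.2535 0.183 -1.5
```

```text
key_tip [(array([ 0.505, -0.251,  0.11 ]), 0.95)]
key [(array([ 0.51 , -0.252,  0.112]), 0.57)]
0.12 34 [ 0.496 -0.258  0.126] [ 0.518 -0.248  0.14 ]
0.14 49 [ 0.497 -0.258  0.141] [ 0.519 -0.247  0.16 ]
0.16 57 [ 0.496 -0.258  0.16 ] [ 0.519 -0.249  0.18 ]
0.18 54 [ 0.497 -0.258  0.181] [ 0.519 -0.248  0.2  ]
0.2 48 [ 0.497 -0.259  0.2  ] [ 0.527 -0.247  0.22 ]
0.22 80 [ 0.497 -0.276  0.221] [ 0.525 -0.232  0.24 ]
0.24 150 [ 0.496 -0.277  0.24 ] [ 0.525 -0.229  0.26 ]
0.26 90 [ 0.502 -0.28   0.26 ] [ 0.525 -0.228  0.28 ]
0.28 10 [ 0.512 -0.244  0.281] [ 0.541 -0.232  0.299]
t 9.28 pos [ 0.5083 -0.2535  0.2099] rpy [ 1.80e+02  1.00e-02 -1.52e+00] F [-0.5 -0.1 -2. ] w 0.0116 j [ -6.8  10.4 -12.9   0.  -66.7  95.2]
delta [-0.0003  0.      0.0269] roll -0.0003 rows 0.42981453471613457
```

View pics/s8.png

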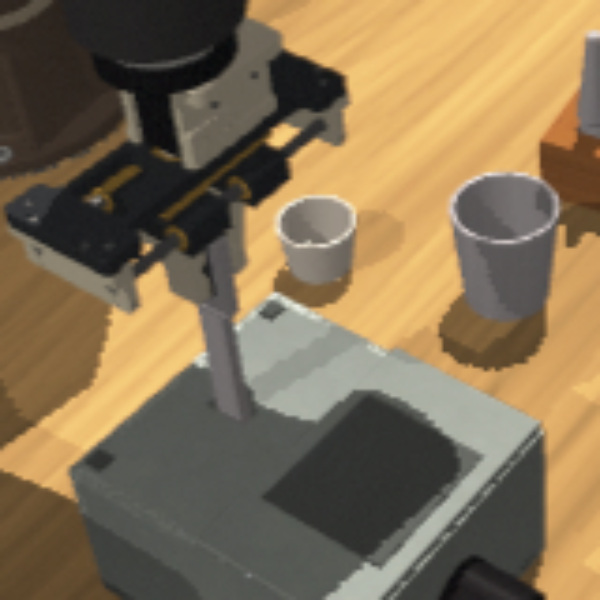

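The foot is in the slot with no contact. Continuing down toward the tab.

>>> {"method": "step_arm", "body": {
  "motion": [
    [0.005, 0, 0, 0.006, 0],
    [0.005, 0, 0, 0.012, 0],
    [0.005, 0, 0, 0.018, 0],
    [0.005, 0, 0, 0.024, 0],
    [0.005, 0, 0, 0.027, 0]
  ]
}}

```text
time_s: 9.9
tcp_pos: [0.5081, -0.2534, 0.1824]
eef_rot: [-180.0, 0.0, -1.5]
contact_force: [-0.4, 0.5, -2.2]
gripper_width: 0.0122
```

>>> {"method": "step_arm", "body": {
  "motion": [
    [0.005, 0, 0, 0.002, 0],
    [0.005, 0, 0, 0.003, 0],
    [0.005, 0, 0, 0.004, 0],
    [0.005, 0, 0, 0.005, 0],
    [0.005, 0, 0, 0.005, 0]
  ]
}}

```text
time_s: 10.52
tcp_pos: [0.5082, -0.2535, 0.1782]
eef_rot: [180.0, 0.0, -1.5]
contact_force: [-1.4, 1.0, 1.5]
gripper_width: 0.0117
```

Contact: the force has risen about 3.5 N. I'll go on in small steps.

>>> {"method": "step_arm", "body": {
  "motion": [
    [0.005, 0, 0, 0.001, 0],
    [0.005, 0, 0, 0.002, 0],
    [0.005, 0, 0, 0.003, 0],
    [0.005, 0, 0, 0.003, 0]
  ]
}}

```text
time_s: 11.02
tcp_pos: [0.5081, -0.2535, 0.1748]
eef_rot: [180.0, 0.0, -1.5]
contact_force: [-3.1, 0.6, 2.9]
gripper_width: 0.0118
```

```bash
python3 look.py s9;python3 go.py 0.508 -0.2535 0.172 -1.5
```

```text
key_tip [(array([ 0.502, -0.252,  0.077]), 0.85)]
key [(array([ 0.506, -0.257,  0.076]), 0.49)]
0.12 31 [ 0.498 -0.258  0.126] [ 0.518 -0.249  0.139]
0.14 54 [ 0.495 -0.259  0.14 ] [ 0.518 -0.247  0.16 ]
0.16 45 [ 0.496 -0.259  0.16 ] [ 0.525 -0.248  0.179]
0.18 55 [ 0.499 -0.274  0.18 ] [ 0.525 -0.233  0.2  ]
0.2 135 [ 0.496 -0.277  0.2  ] [ 0.525 -0.23   0.22 ]
0.22 104 [ 0.499 -0.279  0.22 ] [ 0.526 -0.229  0.239]
0.24 13 [ 0.513 -0.28   0.241] [ 0.522 -0.228  0.26 ]
0.26 53 [ 0.511 -0.257  0.26 ] [ 0.542 -0.241  0.28 ]
0.28 295 [ 0.482 -0.283  0.28 ] [ 0.543 -0.224  0.3  ]
t 11.18 pos [ 0.5081 -0.2535  0.1749] rpy [ 1.80e+02  2.00e-02 -1.52e+00] F [-3.2 -0.5  2.7] w 0.0114 j [ -6.8  11.9 -15.8   0.  -62.3  95.2]
delta [-0.0001 -0.      0.0029] roll -0.0004 rows 0.04570099430946575
```

View pics/s9.png

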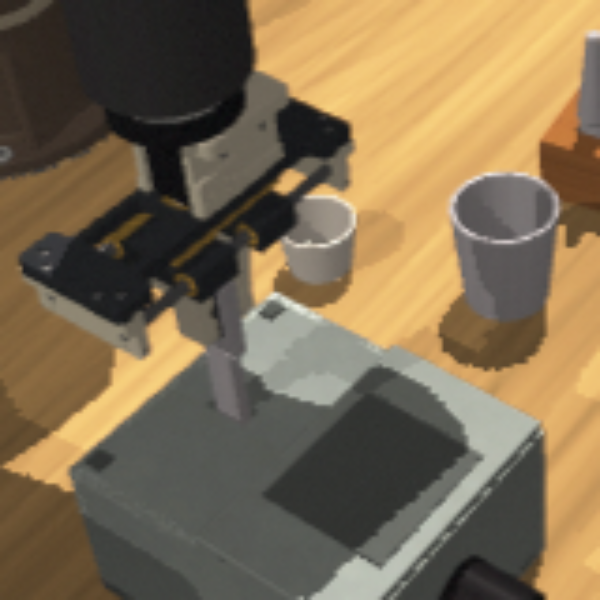

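>>> {"method": "step_arm", "body": {
  "motion": [
    [0.005, 0, 0, 0.001, 0],
    [0.005, 0, 0, 0.002, 0],
    [0.005, 0, 0, 0.002, 0]
  ]
}}

```text
time_s: 11.55
tcp_pos: [0.5082, -0.2534, 0.1728]
eef_rot: [-180.0, 0.0, -1.5]
contact_force: [-3.7, 0.6, 2.9]
gripper_width: 0.012
```

```bash
python3 look.py s10|head -2;python3 go.py 0.508 -0.2535 0.172 -1.5
```

```text
key_tip [(array([ 0.502, -0.25 ,  0.076]), 0.8)]
key [(array([ 0.508, -0.254,  0.073]), 0.56)]
t 11.7 pos [ 0.5082 -0.2535  0.1728] rpy [-1.80e+02  2.00e-02 -1.52e+00] F [-3.9  0.3  2.4] w 0.0118 j [ -6.8  12.  -16.   -0.  -62.1  95.2]
delta [-0.0002  0.      0.0008] roll -0.0004 rows 0.013576408391906068
```

View pics/s10.png

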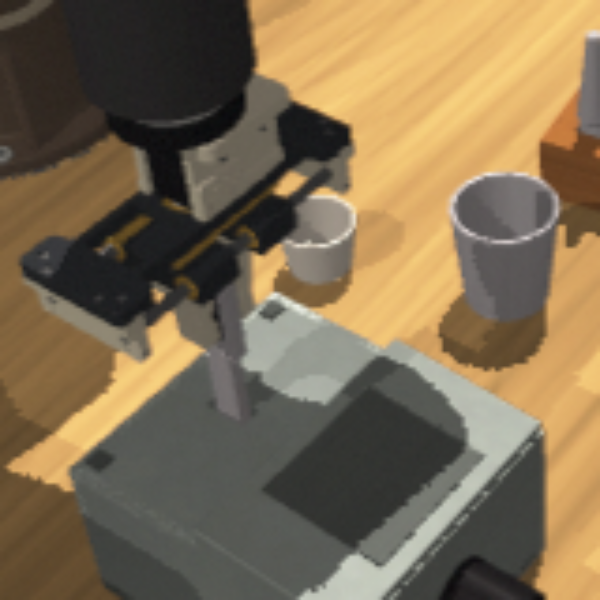

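>>> {"method": "step_arm", "body": {
  "motion": [
    [0.005, 0, 0, 0.001, 0],
    [0.005, 0, 0, 0.002, 0],
    [0.005, 0, 0, 0.002, 0]
  ],
  "newtons": 60
}}

```text
time_s: 12.08
tcp_pos: [0.5083, -0.2535, 0.171]
eef_rot: [180.0, -0.0, -1.5]
contact_force: [-4.0, 0.2, 5.1]
gripper_width: 0.0117
```

```bash
python3 look.py s11;python3 go.py 0.508 -0.2535 0.172 -1.5
```

```text
key_tip [(array([ 0.504, -0.251,  0.071]), 0.83)]
key [(array([ 0.508, -0.254,  0.074]), 0.73)]
0.12 34 [ 0.498 -0.259  0.127] [ 0.518 -0.249  0.14 ]
0.14 51 [ 0.497 -0.258  0.14 ] [ 0.519 -0.247  0.16 ]
0.16 43 [ 0.497 -0.259  0.16 ] [ 0.526 -0.248  0.18 ]
0.18 71 [ 0.497 -0.275  0.18 ] [ 0.526 -0.231  0.2  ]
0.2 138 [ 0.496 -0.277  0.2  ] [ 0.527 -0.229  0.22 ]
0.22 84 [ 0.503 -0.279  0.22 ] [ 0.525 -0.227  0.239]
0.24 14 [ 0.511 -0.281  0.24 ] [ 0.521 -0.231  0.26 ]
0.26 134 [ 0.487 -0.283  0.261] [ 0.543 -0.224  0.28 ]
0.28 317 [ 0.483 -0.283  0.28 ] [ 0.542 -0.224  0.3  ]
t 12.22 pos [ 0.5083 -0.2535  0.171 ] rpy [ 1.80e+02 -1.00e-02 -1.52e+00] F [-4.   0.1  4.7] w 0.0117 j [ -6.8  12.1 -16.1   0.  -61.8  95.2]
delta [-0.0003  0.     -0.001 ] roll -0.0003 rows 0.016075424430660665
```

View pics/s11.png

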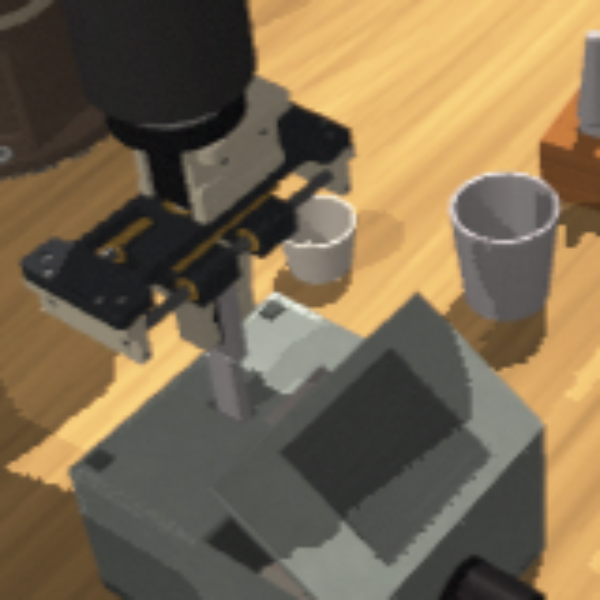

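The hatch is swinging up: its free edge has lifted in the crop, around (420,295) to (220,485). I'll hold here until it is fully open.

>>> {"method": "step_arm", "body": {
  "motion": [
    [0.005, 0, 0, 0, 0],
    [0.005, 0, 0, 0, 0],
    [0.005, 0, 0, 0, 0],
    [0.005, 0, 0, 0, 0],
    [0.005, 0, 0, 0, 0]
  ]
}}

```text
time_s: 12.85
tcp_pos: [0.5083, -0.2535, 0.171]
eef_rot: [180.0, -0.0, -1.5]
contact_force: [-3.3, 0.3, 5.1]
gripper_width: 0.0115
```

>>> {"method": "step_arm", "body": {
  "motion": [
    [0.005, 0, 0, 0, 0],
    [0.005, 0, 0, 0, 0],
    [0.005, 0, 0, 0, 0],
    [0.005, 0, 0, 0, 0]
  ]
}}

```text
time_s: 13.35
tcp_pos: [0.5083, -0.2535, 0.171]
eef_rot: [180.0, -0.0, -1.5]
contact_force: [-3.5, -0.1, 4.8]
gripper_width: 0.0119
```

>>> {"method": "step_arm", "body": {
  "motion": [
    [0.005, 0, 0, -0.01, 0],
    [0.005, 0, 0, -0.025, 0],
    [0.005, 0, 0, -0.045, 0],
    [0.005, 0, 0, -0.07, 0],
    [0.005, 0, 0, -0.1, 0]
  ]
}}

```text
time_s: 13.98
tcp_pos: [0.5087, -0.2531, 0.272]
eef_rot: [-180.0, -0.0, -1.5]
contact_force: [0.5, 0.2, -2.4]
gripper_width: 0.0116
```

```bash
python3 look.py s12;python3 go.py 0.525 0.0305 0.267 -1.5
```

```text
key_tip [(array([ 0.504, -0.252,  0.172]), 0.85), (array([ 0.525,  0.032, -0.   ]), 0.4)]
key [(array([ 0.506, -0.255,  0.176]), 0.94)]
0.16 21 [ 0.498 -0.258  0.173] [ 0.519 -0.248  0.18 ]
0.18 57 [ 0.497 -0.258  0.18 ] [ 0.52  -0.246  0.2  ]
0.2 58 [ 0.496 -0.258  0.202] [ 0.52  -0.247  0.219]
0.22 63 [ 0.498 -0.258  0.22 ] [ 0.519 -0.248  0.24 ]
0.24 61 [ 0.497 -0.258  0.241] [ 0.519 -0.247  0.26 ]
0.26 57 [ 0.498 -0.26   0.26 ] [ 0.527 -0.247  0.28 ]
0.28 82 [ 0.499 -0.275  0.28 ] [ 0.527 -0.233  0.3  ]
t 14.12 pos [ 0.5097 -0.2534  0.273 ] rpy [179.99  -0.27  -1.51] F [ 0.1  0.  -3.1] w 0.0122 j [ -6.8   8.4  -7.1  -0.  -74.2  95.2]
delta [ 0.0078 -0.2842  0.006 ] roll -0.0001 rows 4.550641069973409
```

View pics/s12.png

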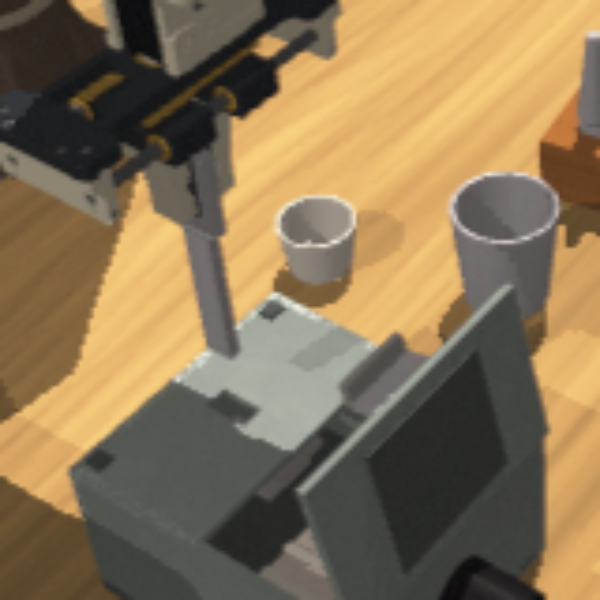

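The hatch stands fully open, with the lid upright at about (420,420). The key is out and square. On to the cup.

>>> {"method": "step_arm", "body": {
  "motion": [
    [0.005, 0.0008, -0.03, 0, 0],
    [0.005, 0.002, -0.085, 0, 0],
    [0.005, 0.004, -0.145, 0, 0],
    [0.005, 0.006, -0.205, 0, 0],
    [0.005, 0.0075, -0.255, 0, 0]
  ]
}}

```text
time_s: 14.75
tcp_pos: [0.5221, 0.0036, 0.2701]
eef_rot: [-180.0, 0.0, -1.5]
contact_force: [0.5, 0.6, -2.5]
gripper_width: 0.0118
```

>>> {"method": "step_arm", "body": {
  "motion": [
    [0.005, 0.0008, -0.02, 0, 0],
    [0.005, 0.001, -0.028, 0, 0],
    [0.005, 0.001, -0.029, 0, 0],
    [0.005, 0.001, -0.029, 0, 0]
  ]
}}

```text
time_s: 15.25
tcp_pos: [0.5242, 0.0293, 0.2708]
eef_rot: [180.0, 0.0, -1.6]
contact_force: [0.4, -0.2, -1.8]
gripper_width: 0.0118
```

```bash
cat > look2.py <<'E'
import sys
from h import *
from plant import r,capture,spotter
n=sys.argv[1]
d=capture("scene");P=pts(d)
cv2.imwrite(f"pics/{n}.png",cv2.resize(d["image"][100:260,180:340,::-1],None,fx=3.75,fy=3.75))
for l in("key_tip","key","cup"): print(l,[(np.round(x["location"],3),round(x["p"],2)) for x in spotter.tip_of("scene",l)[:2]])
q=P[(abs(P[...,0]-.525)<.05)&(abs(P[...,1]-.0305)<.05)&(P[...,2]>.08)]
for lo in np.arange(.08,.30,.02):
    k=q[(q[:,2]>=lo)&(q[:,2]<lo+.02)]
    if len(k):print(round(lo,2),len(k),k.min(0).round(3),k.max(0).round(3))
E
python3 look2.py s13;python3 go.py 0.525 0.0305 0.108 -1.5
```

```text
key_tip [(array([0.523, 0.034, 0.171]), 0.56), (array([0.511, 0.184, 0.003]), 0.35)]
key [(array([0.522, 0.029, 0.171]), 0.72)]
cup [(array([0.524, 0.029, 0.003]), 0.96), (array([ 0.782,  0.001, -0.002]), 0.73)]
0.08 214 [ 0.483 -0.011  0.08 ] [0.567 0.074 0.095]
0.16 21 [0.515 0.025 0.17 ] [0.534 0.037 0.18 ]
0.18 52 [0.51  0.022 0.18 ] [0.535 0.032 0.2  ]
0.2 47 [0.513 0.023 0.201] [0.534 0.033 0.22 ]
0.22 48 [0.513 0.024 0.22 ] [0.535 0.033 0.24 ]
0.24 51 [0.514 0.023 0.24 ] [0.535 0.033 0.26 ]
0.26 58 [0.506 0.023 0.26 ] [0.541 0.032 0.279]
0.28 72 [0.513 0.007 0.28 ] [0.541 0.053 0.3  ]
t 15.45 pos [0.5243 0.0295 0.271 ] rpy [-180.     -0.     -1.58] F [-0.8  0.1 -1.5] w 0.0116 j [ 24.6   4.2 -12.2   0.  -73.6  63.8]
delta [ 0.0007 -0.001   0.163 ] roll -0.0015 rows 2.6077083447130267
```

View pics/s13.png

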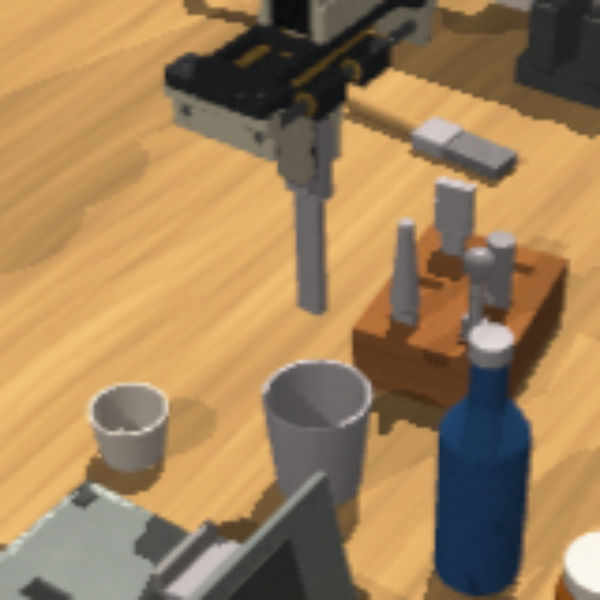

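>>> {"method": "step_arm", "body": {
  "motion": [
    [0.005, 0.0005, -0.002, 0.03, 0],
    [0.005, 0.0005, -0.002, 0.07, 0],
    [0.005, 0.0005, -0.002, 0.11, 0],
    [0.005, 0.0005, -0.002, 0.14, 0],
    [0.005, 0.0005, -0.002, 0.152, 0]
  ]
}}

```text
time_s: 16.08
tcp_pos: [0.524, 0.0315, 0.1174]
eef_rot: [179.9, 0.1, -1.6]
contact_force: [0.7, -0.8, -1.2]
gripper_width: 0.0118
```

>>> {"method": "step_arm", "body": {
  "motion": [
    [0.005, 0, 0, 0.002, 0],
    [0.005, 0, 0, 0.004, 0],
    [0.005, 0, 0, 0.006, 0],
    [0.005, 0, 0, 0.008, 0]
  ]
}}

```text
time_s: 16.58
tcp_pos: [0.5252, 0.0323, 0.1115]
eef_rot: [-180.0, -0.1, -1.5]
contact_force: [-0.1, -0.4, -2.0]
gripper_width: 0.0117
```

```bash
python3 look2.py s14;python3 go.py 0.525 0.0305 0.105 -1.5
```

```text
key_tip [(array([0.522, 0.035, 0.015]), 0.52)]
key [(array([0.523, 0.03 , 0.015]), 0.64), (array([ 0.524,  0.03 , -0.   ]), 0.49)]
cup [(array([ 0.524,  0.032, -0.001]), 0.7), (array([ 0.536,  0.235, -0.001]), 0.56)]
0.08 224 [ 0.482 -0.013  0.08 ] [0.567 0.075 0.099]
0.1 44 [0.508 0.026 0.1  ] [0.541 0.038 0.12 ]
0.12 47 [0.517 0.011 0.12 ] [0.543 0.052 0.14 ]
0.14 79 [0.518 0.008 0.14 ] [0.544 0.057 0.16 ]
0.16 49 [0.523 0.005 0.16 ] [0.542 0.054 0.177]
0.18 2 [0.536 0.007 0.181] [0.537 0.01  0.183]
0.2 221 [ 0.495 -0.018  0.201] [0.567 0.072 0.22 ]
0.22 319 [ 0.497 -0.019  0.22 ] [0.566 0.078 0.24 ]
0.24 217 [ 0.502 -0.017  0.24 ] [0.553 0.08  0.26 ]
0.26 147 [0.503 0.014 0.26 ] [0.552 0.074 0.279]
0.28 143 [ 0.487 -0.004  0.28 ] [0.566 0.08  0.3  ]
t 16.77 pos [0.5249 0.0322 0.1111] rpy [-1.80e+02 -1.00e-02 -1.51e+00] F [-0.3 -0.3 -2.6] w 0.0118 j [ 24.9  11.5 -25.6   0.  -52.8  63.6]
delta [0.0001 0.0017 0.0061] roll -0.0002 rows 0.10169089559253383
```

View pics/s14.png

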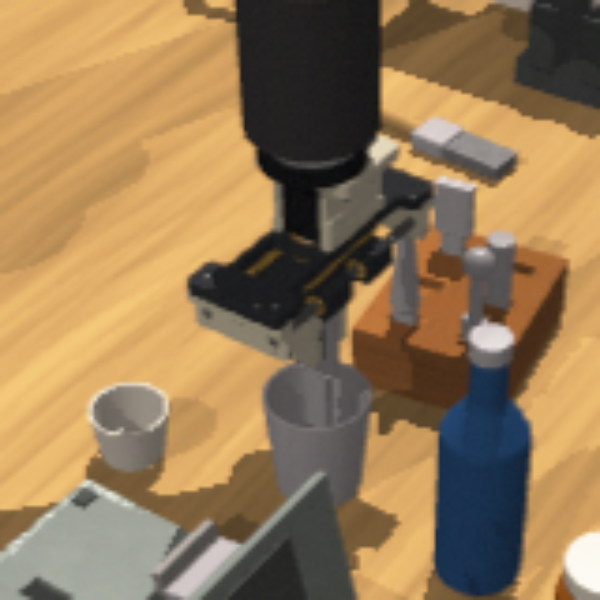

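The blade is inside the cup near its centre, with the foot at about 11 mm. I'll lower it until it touches the floor.

>>> {"method": "step_arm", "body": {
  "motion": [
    [0.005, 0, 0, 0.001, 0],
    [0.005, 0, 0, 0.002, 0],
    [0.005, 0, 0, 0.003, 0],
    [0.005, 0, 0, 0.004, 0],
    [0.005, 0, 0, 0.004, 0]
  ]
}}

```text
time_s: 17.4
tcp_pos: [0.5248, 0.0322, 0.1068]
eef_rot: [180.0, 0.0, -1.5]
contact_force: [-0.6, 0.4, -2.9]
gripper_width: 0.0117
```

>>> {"method": "step_arm", "body": {
  "motion": [
    [0.005, 0, 0, 0.001, 0],
    [0.005, 0, 0, 0.001, 0]
  ]
}}

```text
time_s: 17.65
tcp_pos: [0.5248, 0.0322, 0.1059]
eef_rot: [180.0, 0.0, -1.5]
contact_force: [1.1, 0.1, -2.9]
gripper_width: 0.0119
```

>>> {"method": "step_arm", "body": {
  "motion": [
    [0.005, 0, 0, 0.001, 0],
    [0.005, 0, 0, 0.001, 0]
  ]
}}

```text
time_s: 17.9
tcp_pos: [0.525, 0.0322, 0.1054]
eef_rot: [180.0, -0.0, -1.5]
contact_force: [-1.0, -0.8, 2.5]
gripper_width: 0.0115
```

>>> {"method": "step_arm", "body": {
  "motion": [
    [0.005, 0, 0, 0.001, 0],
    [0.005, 0, 0, 0.001, 0]
  ]
}}

```text
time_s: 18.15
tcp_pos: [0.5253, 0.0322, 0.1053]
eef_rot: [180.0, -0.1, -1.5]
contact_force: [-3.5, 0.2, 11.0]
gripper_width: 0.0118
```

Touchdown. I'll back off slightly and open gently.

>>> {"method": "step_arm", "body": {
  "motion": [
    [0.005, 0, 0, -0.0012, 0],
    [0.012, 0, 0, -0.0012, 0],
    [0.014, 0, 0, -0.0012, 0],
    [0.018, 0, 0, -0.0012, 0],
    [0.022, 0, 0, -0.0012, 0]
  ],
  "newtons": 10
}}

```text
time_s: 18.77
tcp_pos: [0.5248, 0.0322, 0.105]
eef_rot: [180.0, 0.0, -1.5]
contact_force: [0.6, 0.8, 0.1]
gripper_width: 0.0207
```

>>> {"method": "step_arm", "body": {
  "motion": [
    [0.03, 0, 0, 0, 0],
    [0.04, 0, 0, 0, 0],
    [0.05, 0, 0, 0, 0],
    [0.05, 0, 0, 0, 0]
  ]
}}

```text
time_s: 19.27
tcp_pos: [0.5249, 0.0322, 0.1052]
eef_rot: [180.0, -0.0, -1.5]
contact_force: [-0.1, 0.2, -0.2]
gripper_width: 0.0492
```

```bash
python3 look2.py s15;python3 go.py 0.525 0.0305 0.3 -1.5
```

```text
key_tip []
key [(array([0.606, 0.505, 0.004]), 0.57), (array([0.512, 0.178, 0.007]), 0.35)]
cup [(array([0.524, 0.03 , 0.001]), 0.76), (array([ 0.508, -0.255,  0.121]), 0.32)]
0.08 201 [ 0.483 -0.012  0.08 ] [0.567 0.073 0.099]
0.1 36 [0.518 0.025 0.1  ] [0.542 0.038 0.119]
0.12 99 [ 0.514 -0.01   0.121] [0.542 0.072 0.14 ]
0.14 99 [ 0.525 -0.012  0.14 ] [0.542 0.077 0.16 ]
0.16 51 [ 0.515 -0.012  0.16 ] [0.542 0.075 0.178]
0.18 36 [ 0.497 -0.019  0.18 ] [0.565 0.075 0.2  ]
0.2 252 [ 0.497 -0.019  0.2  ] [0.566 0.08  0.219]
0.22 272 [ 0.499 -0.019  0.22 ] [0.553 0.079 0.24 ]
0.24 192 [0.503 0.013 0.24 ] [0.553 0.08  0.26 ]
0.26 92 [0.502 0.011 0.26 ] [0.55  0.08  0.279]
0.28 227 [ 0.487 -0.005  0.28 ] [0.566 0.08  0.3  ]
t 19.48 pos [0.5249 0.0322 0.1052] rpy [-180.     -0.     -1.52] F [0.2 1.6 0. ] w 0.0502 j [ 24.9  11.9 -26.1   0.  -52.   63.6]
delta [ 0.0002  0.0017 -0.1948] roll -0.0003 rows 3.1173421026094323
```

View pics/s15.png

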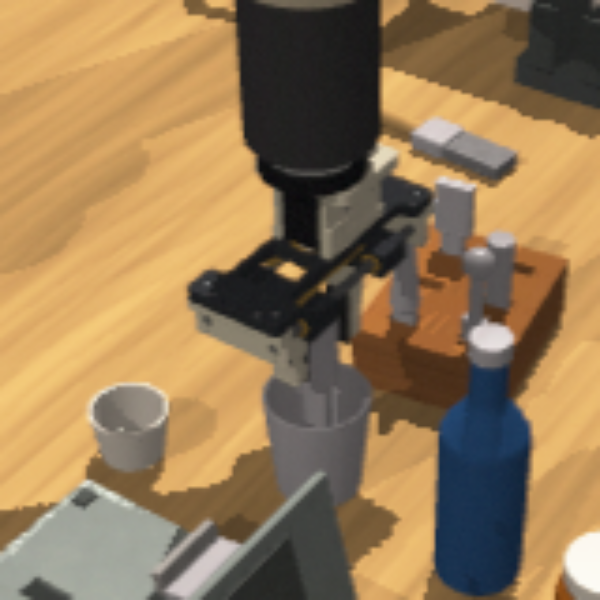

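The key stands by itself between the open fingers. Retreating straight up.

>>> {"method": "step_arm", "body": {
  "motion": [
    [0.05, 0, 0, -0.02, 0],
    [0.05, 0, 0, -0.05, 0],
    [0.05, 0, 0, -0.09, 0],
    [0.05, 0, 0, -0.14, 0],
    [0.05, 0, 0, -0.19, 0]
  ]
}}

```text
time_s: 20.1
tcp_pos: [0.5246, 0.0321, 0.2968]
eef_rot: [-180.0, -0.0, -1.5]
contact_force: [1.3, 0.1, 0.1]
gripper_width: 0.0496
```

>>> {"method": "step_arm", "body": {
  "motion": [
    [0.05, 0, 0, 0, 0],
    [0.05, 0, 0, 0, 0],
    [0.05, 0, 0, 0, 0],
    [0.05, 0, 0, 0, 0]
  ]
}}

```text
time_s: 20.6
tcp_pos: [0.5245, 0.0321, 0.2942]
eef_rot: [180.0, 0.1, -1.5]
contact_force: [-0.4, 0.6, -0.5]
gripper_width: 0.0502
```

```bash
python3 look2.py s16; python3 - <<'E'
from h import *
from plant import *
d=capture("scene");cv2.imwrite("pics/s17.png",d["image"][:,:,::-1]);P=pts(d)
d0=dict(np.load("scene0.npz"))
q=P[(abs(P[...,1]+.254)<.06)&(P[...,0]>.6)&(P[...,0]<.75)&(P[...,2]>.135)&(P[...,2]<.25)]
a=np.polyfit(q[:,2],q[:,0],1);print("hatch angle",np.arctan2(1,-(-a[0])),len(q),q.max(0))
for l in("short_bar","ball_punch","cone_mandrel","drum_punch","tub","flask","hammer","jar","firebrick"):print(l,[(np.round(x["location"],3),round(x["p"],2)) for x in spotter.tip_of("scene",l)[:1]])
print(r.get_state()["time_s"],r.get_state()["contact_force"],r.get_state()["tcp_pos"])
E
```

```text
key_tip []
key []
cup [(array([0.527, 0.03 , 0.001]), 0.66), (array([0.344, 0.496, 0.001]), 0.29)]
0.08 215 [ 0.484 -0.012  0.08 ] [0.567 0.072 0.1  ]
0.1 51 [0.509 0.024 0.101] [0.542 0.04  0.12 ]
0.12 68 [0.509 0.022 0.12 ] [0.542 0.039 0.14 ]
0.14 69 [0.507 0.025 0.14 ] [0.542 0.039 0.159]
0.16 49 [0.507 0.025 0.16 ] [0.542 0.038 0.167]
hatch angle 1.919836052789468 1975 [ 0.68849669 -0.19400387  0.23783853]
short_bar [(array([ 0.51 , -0.256,  0.079]), 0.64)]
ball_punch []
cone_mandrel []
drum_punch [(array([ 0.381, -0.023, -0.002]), 0.5)]
tub []
flask [(array([0.672, 0.015, 0.001]), 0.61)]
hammer [(array([ 0.376, -0.49 , -0.   ]), 0.88)]
jar [(array([ 0.784, -0.   , -0.003]), 0.78)]
firebrick [(array([ 0.62 , -0.511, -0.002]), 0.64)]
21.3 [-0.32124644  0.01926318 -0.02732119] [0.52486703 0.03220118 0.29519079]
```

View pics/s17.png

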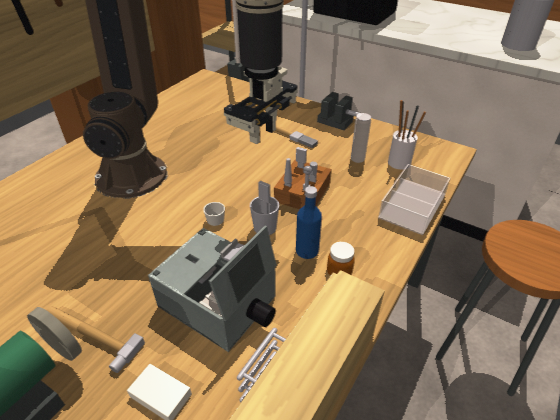

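View pics/s16.png

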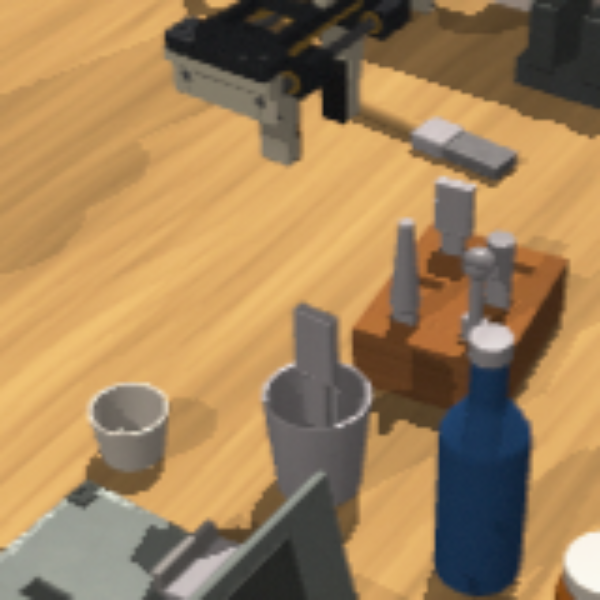

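The key stands upright in the cup, at about (265,205) in the full view. Its top is at 0.166, the hatch's free edge is at z 0.238, the tools are in place and the gripper is clear. Handing in.

```bash
python3 -c "
from plant import workorder
print(workorder.close_job())"
```

```text
the job is handed in; nothing more can be done
None
```

I took the key out of the tray, pressed the latch through the slot so the hatch sprang open, and stood the key in the steel cup. I released it, moved the gripper clear and handed in the job at about 21 s. No verdict is reported.

**Last checks**
- **Key:** it stands upright and still in the cup, about 1 mm from the cup's centre.
- **Cup:** it is upright and within about 2 mm of where it started.
- **Hatch:** its free edge is at z ≈ 0.238 m, which means about 1.35 rad, fully open.
- **Other objects:** the tools left in the tray, the tub and the other bystanders look unmoved in the last picture. Positions measured for the flask also matched the start.
- **Gripper:** it is well above everything, with no contact force.

**What disagreed or failed**
- **TCP height:** the reported z was about 36 mm lower than the gripper's height in both cameras. I used the camera height for the grasp and the foot height measured off the held key afterwards.
- **Networks at the end:** they missed or misplaced the key and most of the tray tools, so those checks rest on the picture and, for the key, the depth data.
- **Hatch angle:** my line fit gave 1.92 rad, which is beyond the hatch's stop. I put this down to points inside the extractor and used the edge height instead.

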